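# Clamp the tin through the guard window and start the shaker

### The job

Reach down through the window in the shaker's yellow guard and push the red-knobbed clamp lever fully down onto the small tin, without touching the guard. Then press the green button on the yellow start box fully in and let it go. It is all pushing with the fingers: do not pick up or shift the start box, the tin or the other things on the table.

Things in the scene. Friction and masses are not known exactly. Their poses are not given: they have to be found in the camera images.
- shaker: Bench shaker's tin clamp, bolted to the table: grey base plate 200 (x) x 180 (y) x 16 mm. Origin: centre of its underside on the table; x points to its back (where the lever's pivot is), y to its left, z up.
- guard: Yellow guard on the shaker (same origin and axes): four posts, clear side panels closed all round, and a flat yellow top plate 200 x 180 x 4 mm whose upper face is 155 mm above the table. The only opening is the window in the top plate, trimmed in black. It must not be touched.
- window (a point): Centre of the guard's window, at the level of the top plate's upper face. The window measures 110 mm along the shaker's x and 100 mm along its y. Axes as the shaker's.
- knob_top (a point): Centre of the top of the round red knob (28 mm across, 8 mm high) at the front end of the steel clamp lever, under the window. The lever is hinged at its back, 105 mm behind the knob and 100 mm above the table. Knob top about 138 mm above the table when fully up; 112 mm when fully down, 30 mm in front of the shaker's origin. In going down it moves about 7 mm towards the front, near the middle line of the window.
- lever_arm (a joint): Clamp lever angle in rad: 0 fully up, 0.26 fully down against its stop with the rubber foot on the tin. It is stiff (about 4 to 5 N at the knob) and stays where it is left.
- tin_red: Small red paint tin, 58 mm across and 58 mm high, standing loose on the shaker's base among six low pegs under the clamp foot. Origin: centre of its underside.
- start_box: Loose yellow start box, 85 (x) x 75 (y) x 46 mm, about 0.9 kg, on the table. Origin: centre of its underside; x points to its back (cable side), z up. A small amber lamp sits behind the button.
- button_top (a point): Centre of the top of the green push button on the start box (28 mm across), 63 mm above the table when out.
- button_head (a joint): Button travel in m: 0 out, 0.006 fully in. A spring returns it; it takes about 2 N to begin and 5.4 N fully in.
- purple_bottle_1: Bystander: white bottle with purple cap, 70 mm across, 188 mm high, loose. Origin: centre of its underside.
- tin_dark: Bystander: small dark paint tin, 70 mm across, 76 mm high, loose. Origin: centre of its underside.
- aerosol_white: Bystander: white aerosol can with dark cap, 67 mm across, 218 mm high, loose. Origin: centre of its underside.
- tape_roll_3: Bystander: green roll of tape lying flat, 86 mm across, 18 mm high, loose. Origin: centre of its underside.
Not all that is in view belongs to the job. Of the things that look like the start_box, take the one that is farthest from the robot's base at the start.

How it is judged:
By the outcome, as a careful person would: the job done as asked, in the order asked, and still so for the second after the job is handed in, with the robot touching nothing.
It also fails if it takes over 42 s, if anything falls off the work surface, if the arm or the gripper's body presses on something with over 40 N, if the wrist force passes 120 N, or if a joint passes its speed limit or range.

### The arm

A 6-joint arm with a two-finger parallel gripper is mounted at the origin on a cart in front of the work surface, level with it; the furniture and walls round the work are solid. World frame = base frame: x ahead of the robot, y to its left, z up, the work surface at z = 0. Lengths are in m, angles in rad, forces in N, time in s.
With the tool pointing down it reaches from about 0.275 to 0.75 m from the base axis. Payload 10.2 kg.
Tool frame: the origin (TCP) lies midway between the tips of the shut fingers; the grasp point (between the pads) lies 19 mm behind it; z points along the fingers, y is the line along which they close (so a half turn about z gives the same grasp; the last joint's range is limited). The gripper opens to 85 mm and grips with 20 to 120 N. Pads are 22 mm wide; open, the fingers measure 114 mm over their backs; the gripper's body (76 mm by 85 mm) begins 54 mm behind the grasp point. The pads swing forward as they close: fully open they stand 13 mm farther back than shut.
Start: joints at [-1.374, 0.313, 1.498, -0, 1.331, -0.223], TCP at [0.214, -0.479, 0.2] pointing down, gripper open.
Joint ranges: [-2.94, 2.94], [-0.97, 2.17], [0.19, 2.56], [-1.23, 4.37], [0.02, 3.11], [-2.88, 2.88]. Speed limits (rad/s): [2.39, 2.39, 3.01, 3.14, 3.14, 3.14].

### API

Orientations are given as a rotation vector (axis times angle).
In Python, from rig import sensors, optics, manip gives the robot as it stands.
- The arm moves only by the tool send_rows, never from a script. Its argument "commands" is a list of rows, each a list of 3 entries, a list of its own where there are three numbers: the turn, a rotation vector about the tool's x, y, z in units of 5 degrees (1.0 is 5 degrees), then the shift along the tool's x, y, z in units of 0.03 m (1.0 is 0.03 m), then the opening, from -1 (shut) to 1 (fully open), so that 0 is half open. In form: [[[ax, ay, az], [x, y, z], grip], ...]. A call has 1 to 5 rows; each row shifts and turns the commanded pose from where the row before left it, along the tool's axes as they then stand; what a row does not reach is not made up. A row lasts 1/12 s, in which the tool goes at most 41.7 mm and 7.16 degrees, less where a joint would pass 70% of its speed; a pose out of reach is approached as far as the arm can. A call with a number of a shift or a turn outside -1 to 1 is refused whole. A call with a gripper value outside its range is refused whole. The fingers move at their own pace and stop on an object; the grip force is fixed at half the most. Time passes only in rows, so rows that do not move let the fingers close. It gives the time, the measured TCP pose, the force, the opening and the grip force at its end, in the units of the state.
- sensors.get_state(): the state, without advancing time (a new reading comes with each control period).
- optics.grab_frame(name): name is "scene" or "top"; returns a dict with "frame" (400x640x3 uint8, red, green, blue), "fx", "fy", "cx", "cy" (pixels), "k1" (the pictures are not rectified: a ray, as slopes to the right and down, at radius r is drawn at 1 + k1 r^2 times it, then the intrinsics apply), "R" (3x3) and "t" (3): a world point X has camera coordinates R X + t. Camera axes: x right, y down, z forward; pixel columns grow to the right and rows downward; lengths in m; the calibration is good to about 2 mm. A picture is of the moment at which its call begins. There is no depth.
- manip.close_job(): hands the job in; it is judged then, once.
The state is a dict: "time": time; "joint_positions": joint angles; "joint_vel": joint speeds; "joint_torque": joint torques, N m; "ee_pos": TCP position; "tool_rot": TCP orientation; "contact_force": force on the tool from outside, world axes, zero at the start; "torque": the same for the moment, N m; "grip_width": finger opening in m; "grasp_force": force on a finger pad.
Only numpy, scipy, OpenCV 4.12 (cv2) and the standard library are available. Lean on these libraries where they do the work, as an engineer would, in place of code of your own. Each camera call takes 0.05 s, during which the arm holds its last target. There are 200 camera calls.

## Working session

There is one attempt and no reset: what is moved stays moved. The work goes in short steps, Python scripts to look and compute and a tool call to move; the robot and the scene stay as the last step left them, time stands still between calls to the robot, and variables do not carry over. Pictures are saved under pics/ and viewed, at most 10 in all, crops included, and the job is handed in when it is done.

Besides the shell and the picture viewer there is one more tool, called after "Emit:" by a JSON object that holds its "name" and its "arguments". send_rows: Moves the arm, as the interface text tells. Shifts and turns lie within -1 to 1; 1 stands for 0.03 m of shift or 5 degrees of turn. Its arguments: {"type":"object","properties":{"commands":{"type":"array"}},"required":["commands"]}

```bash
mkdir -p pics
cat > h.py <<'E'
import numpy as np, cv2, json
from rig import sensors, optics, manip
def grab(n):
    f=optics.grab_frame(n); cv2.imwrite(f'pics/{n}_{sensors.get_state()["time"]:.2f}.png',f['frame'][:,:,::-1]); return f
def ray(f,u,v):
    d=np.array([(u-f['cx'])/f['fx'],(v-f['cy'])/f['fy']]); s=d.copy()
    for _ in range(20): s=d/(1+f['k1']*(s@s))
    R=np.array(f['R']);return -R.T@np.array(f['t']), R.T@np.array([s[0],s[1],1])
def atz(f,u,v,z):
    o,d=ray(f,u,v); return o+d*(z-o[2])/d[2]
def proj(f,X):
    c=np.array(f['R'])@np.array(X)+np.array(f['t']); s=c[:2]/c[2]; s=s*(1+f['k1']*(s@s))
    return np.array([s[0]*f['fx']+f['cx'],s[1]*f['fy']+f['cy']])
E
python3 - <<'E'
from h import *
for n in('top','scene'):
    f=grab(n); print(n,{k:np.round(np.array(f[k]),3).tolist() for k in f if k!='frame'})
s=sensors.get_state();print(s)
E
ls pics
```

```text
top {'fx': 398.524, 'fy': 398.524, 'cx': 314.596, 'cy': 200.526, 'k1': -0.045, 'R': [[0.017, -1.0, 0.013], [-0.997, -0.018, -0.075], [0.075, -0.011, -0.997]], 't': [-0.04, 0.525, 1.283]}
scene {'fx': 472.417, 'fy': 472.417, 'cx': 326.948, 'cy': 199.607, 'k1': -0.016, 'R': [[-0.791, -0.612, -0.009], [-0.291, 0.39, -0.874], [0.538, -0.689, -0.486]], 't': [0.362, 0.26, 1.543]}
{'time': 0.1, 'joint_positions': array([-1.37439891e+00,  3.13381769e-01,  1.49834085e+00, -3.72156736e-05,
        1.33100484e+00, -2.23379585e-01]), 'joint_vel': array([-0.00090698, -0.00091939, -0.00371728, -0.00092352,  0.00089118,
       -0.00086198]), 'joint_torque': array([ 2.18330482e-03, -4.12900543e+01, -2.60143965e+01, -1.79291201e-04,
        3.03409681e-03,  3.86137160e-06]), 'ee_pos': array([ 0.21390404, -0.47916174,  0.19910623]), 'tool_rot': array([-3.07153456e+00, -6.54330575e-01,  3.27127977e-05]), 'contact_force': array([-0.45423523,  0.22974467, -1.04143296]), 'torque': array([ 0.06032085, -0.02513179,  0.04106489]), 'grasp_force': 0.0, 'grip_width': 0.08540666108108397}
scene_0.10.png
top_0.05.png
```

View pics/top_0.05.png

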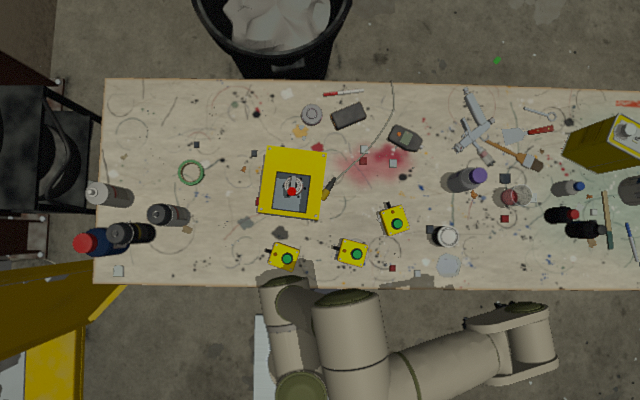

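View pics/scene_0.10.png

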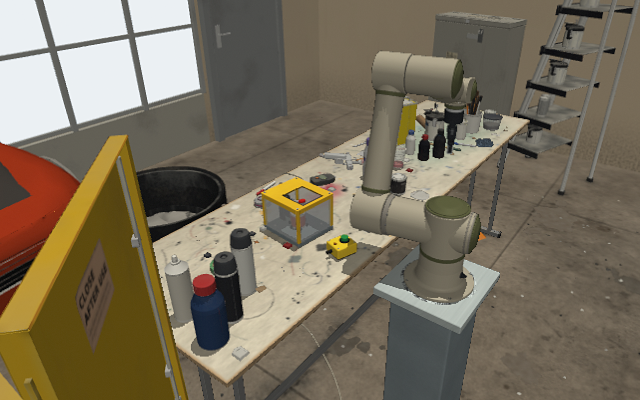

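The top view shows the yellow guard near (292,185), with the red knob at about (292,191). There are three start boxes, at about (284,256), (351,252) and (394,220), and the last looks farthest from the base. The scene view shows the guard at (298,205) and one box at (342,246). I'll enlarge these next.

Run:
```python
import cv2
a=cv2.imread('pics/top_0.05.png')
cv2.imwrite('pics/c1.png',cv2.resize(a[140:275,250:430],None,fx=4.4,fy=4.4,interpolation=cv2.INTER_CUBIC))
```

```text
(no output)
```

View pics/c1.png

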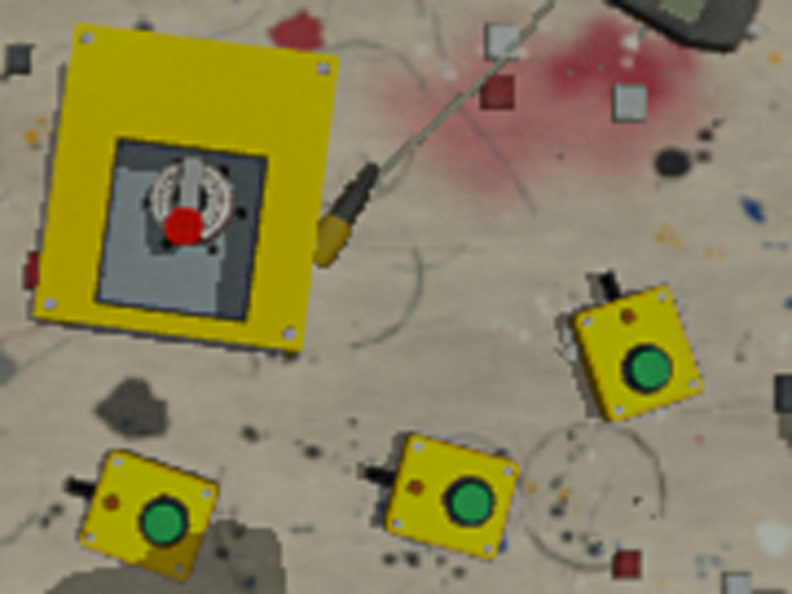

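The crop shows these pixel positions:
- **Guard plate corners:** (78,24), (340,58), (298,354), (33,320)
- **Window corners:** (118,139), (268,157), (244,322), (96,300)
- **Red knob:** (184,226)
- **Button centres:** (648,369), (469,501), (164,521)

```bash
cat > m.py <<'E'
from h import *
f=optics.grab_frame('top')
c=lambda p:(250+(p[0]+.5)/4.4-.5,140+(p[1]+.5)/4.4-.5)
def P(l,z): return np.array([atz(f,*c(p),z) for p in l])
E
python3 - <<'E'
from m import *
np.set_printoptions(precision=4,suppress=True)
pl=P([(78,24),(340,58),(298,354),(33,320)],.155); w=P([(118,139),(268,157),(244,322),(96,300)],.155)
for q in(pl,w):
    print(q[:,:2],q.mean(0),[np.linalg.norm(q[i]-q[i-1]) for i in range(4)])
    v=q[0]+q[1]-q[2]-q[3]; print('yaw',np.degrees(np.arctan2(v[1],v[0])))
print('knob',P([(184,226)],.138))
b=P([(648,369),(469,501),(164,521)],.063);print(b,np.linalg.norm(b[:,:2],axis=1))
q=P([(573,317),(667,286),(703,386),(611,421)],.046);print(q,q.mean(0),[np.linalg.norm(q[i]-q[i-1]) for i in range(4)])
from scipy.spatial.transform import Rotation as R
print(R.from_rotvec(sensors.get_state()['tool_rot']).as_matrix())
E
```

```text
[[ 0.6779  0.1136]
 [ 0.6581 -0.0631]
 [ 0.4587 -0.0381]
 [ 0.4781  0.1383]] [0.5682 0.0377 0.155 ] [np.float64(0.20129877204049684), np.float64(0.17781717715648862), np.float64(0.20097270790249944), np.float64(0.1773957652961856)]
yaw -7.085940426836408
[[ 0.6003  0.0848]
 [ 0.59   -0.0158]
 [ 0.4793 -0.0018]
 [ 0.4922  0.0968]] [0.5404 0.041  0.155 ] [np.float64(0.10881156719872094), np.float64(0.10112879485506376), np.float64(0.11162122648522813), np.float64(0.09944607798282816)]
yaw -6.768510650465229
knob [[0.5443 0.0402 0.138 ]]
[[ 0.4545 -0.2917  0.063 ]
 [ 0.3583 -0.1636  0.063 ]
 [ 0.3407  0.0535  0.063 ]] [0.54   0.3939 0.3449]
[[ 0.4919 -0.2403  0.046 ]
 [ 0.5157 -0.3093  0.046 ]
 [ 0.4431 -0.3358  0.046 ]
 [ 0.4167 -0.2684  0.046 ]] [ 0.4669 -0.2884  0.046 ] [np.float64(0.08027476727497658), np.float64(0.0729883652564763), np.float64(0.07728608596141423), np.float64(0.07235539550101203)]
[[ 0.9132  0.4076 -0.0001]
 [ 0.4076 -0.9132  0.0009]
 [ 0.0002 -0.0009 -1.    ]]
```

Everything agrees with the given sizes: plate about 201 x 178 mm, window about 110 x 100 mm, shaker yaw about -7°. The target button is at (0.4545, -0.2917). First I'll shut the fingers, turn the tool +31° and lift a little.

Emit:
{"name": "send_rows", "arguments": {"commands": [[[0,0,1],[0,0,-0.2],-1],[[0,0,1],[0,0,-0.2],-1],[[0,0,1],[0,0,-0.2],-1],[[0,0,1],[0,0,-0.2],-1],[[0,0,1],[0,0,-0.2],-1]]}}

```text
time: 0.57
ee_pos: [0.2139, -0.4793, 0.2296]
tool_rot: [-3.141, 0.033, 0.0]
contact_force: [0.1, 0.6, 0.8]
grip_width: 0.026
grasp_force: 0.0
```

Emit:
{"name": "send_rows", "arguments": {"commands": [[[0,0,1],[0,0,0],-1],[[0,0,0.2],[0,0,0],-1],[[0,0,0],[0.43,-0.93,0],-1],[[0,0,0],[0.43,-0.93,0],-1],[[0,0,0],[0.43,-0.93,0],-1]]}}

```text
time: 0.98
ee_pos: [0.2627, -0.3999, 0.229]
tool_rot: [-3.135, 0.189, 0.001]
contact_force: [1.5, -0.9, 0.4]
grip_width: -0.0003
grasp_force: 0.0
```

Emit:
{"name": "send_rows", "arguments": {"commands": [[[0,0,0],[0.43,-0.93,0],-1],[[0,0,0],[0.43,-0.93,0],-1],[[0,0,0],[0.43,-0.93,0],-1],[[0,0,0],[0.43,-0.93,0],-1],[[0,0,0],[0.43,-0.93,0],-1]]}}

```text
time: 1.4
ee_pos: [0.3438, -0.2689, 0.2294]
tool_rot: [-3.136, 0.187, 0.0]
contact_force: [1.0, -0.1, -0.2]
grip_width: -0.0003
grasp_force: 0.0
```

Emit:
{"name": "send_rows", "arguments": {"commands": [[[0,0,0],[0.43,-0.93,0],-1],[[0,0,0],[0.43,-0.93,0],-1],[[0,0,0],[0.43,-0.93,0],-1],[[0,0,0],[0.43,-0.93,0],-1],[[0,0,0],[0.43,-0.93,0],-1]]}}

```text
time: 1.82
ee_pos: [0.4247, -0.1381, 0.2294]
tool_rot: [-3.136, 0.187, 0.0]
contact_force: [-0.1, -0.6, -0.6]
grip_width: 0.0002
grasp_force: 0.0
```

Emit:
{"name": "send_rows", "arguments": {"commands": [[[0,0,0],[0.43,-0.93,0],-1],[[0,0,0],[0.43,-0.93,0],-1],[[0,0,0],[0.43,-0.93,0],-1],[[0,0,0],[0.43,-0.93,0],-1],[[0,0,0],[0,0,0],-1]]}}

```text
time: 2.23
ee_pos: [0.4904, -0.0314, 0.2291]
tool_rot: [-3.135, 0.181, 0.0]
contact_force: [-0.9, -0.1, 0.2]
grip_width: 0.0002
grasp_force: 0.0
```

Emit:
{"name": "send_rows", "arguments": {"commands": [[[0,0,0],[0.47,-0.87,0],-1],[[0,0,0],[0.47,-0.87,0],-1],[[0,0,0],[0.47,-0.87,0],-1],[[0,0,0],[0,0,0.7],-1],[[0,0,0],[0,0,0],-1]]}}

```text
time: 2.65
ee_pos: [0.5393, 0.0384, 0.2051]
tool_rot: [-3.136, 0.185, 0.01]
contact_force: [0.3, 0.4, -1.1]
grip_width: 0.0003
grasp_force: 0.0
```

Run:
```python
from h import *
for n in('top','scene'): f=grab(n); 
s=sensors.get_state(); print(s['ee_pos'],s['time'])
f=optics.grab_frame('scene'); print(proj(f,s['ee_pos']))
a=optics.grab_frame('scene')['frame'][:,:,::-1]
b=optics.grab_frame('top')['frame'][:,:,::-1]
r=lambda x:cv2.resize(x,(800,300) if 0 else None,fx=5,fy=5,interpolation=cv2.INTER_CUBIC)
cv2.imwrite('pics/c2.png',np.hstack([r(a[150:260,255:335]),r(b[140:250,255:335])]))
```

```text
[0.53988523 0.03704574 0.2082115 ] 2.75
[302.24104821 181.82092724]
```

View pics/c2.png

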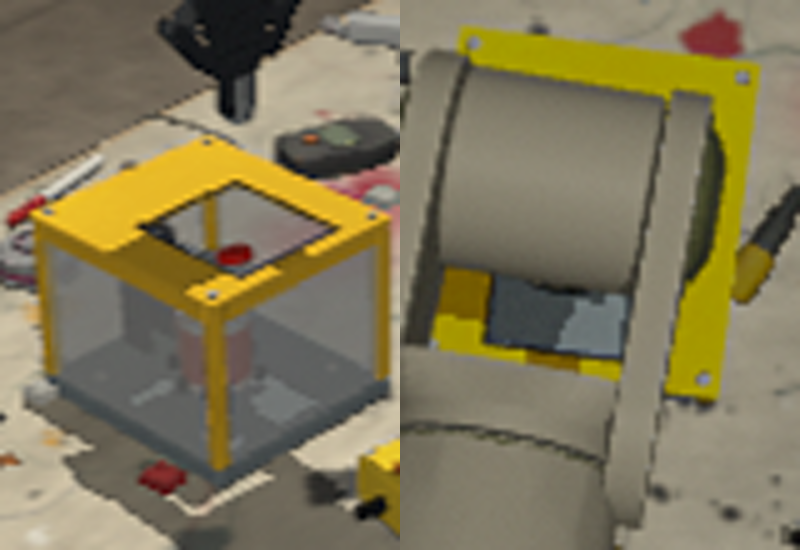

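The left crop (scene view) shows the fingertip ending near (237,120), above the window. The knob is at (234,255) and the plate corners at (40,212), (207,140), (388,215), (212,297). I'll check these against the projections.

Run:
```python
from h import *
f=optics.grab_frame('scene')
cr=lambda X:(proj(f,X)-[255,150])*5
for X in([.5443,.0402,.138],[.6779,.1136,.155],[.6581,-.0631,.155],[.4587,-.0381,.155],[.4781,.1383,.155]): print(cr(X))
s=sensors.get_state();print(s['ee_pos'],s['tool_rot'],s['joint_positions'],s['grip_width'],cr(s['ee_pos']))
```

```text
[232.13634911 244.00305793]
[ 30.20498204 210.14196772]
[206.44228432 132.53097887]
[388.77436184 216.29162684]
[212.13846765 305.53333401]
[0.54058019 0.03678414 0.2095675 ] [ 3.13560677e+00 -1.91434231e-01  2.17463999e-03] [-1.48371411e-01  3.42207652e-01  1.43118253e+00 -2.60050562e-05
  1.36681045e+00  1.54438227e+00] 7.054978033439404e-05 [235.64153838 157.03835978]
```

Run:
```python
from h import *
s=sensors.get_state()
def crop(n,u,v,w,h,k):
    f=optics.grab_frame(n); a=cv2.resize(f['frame'][v:v+h,u:u+w,::-1],None,fx=k,fy=k,interpolation=cv2.INTER_CUBIC)
    for d in(0,.019,.073,.12,.2):
        p=(proj(f,s['ee_pos']+[0,0,d])-[u,v]+.5)*k; print(n,d,p); cv2.circle(a,tuple(int(x) for x in p),3,(255,0,255),1)
    return a
cv2.imwrite('pics/c3.png',np.hstack([crop('scene',260,80,80,120,5),crop('top',255,140,80,120,5)]))
```

```text
scene 0 [213.14153838 509.53835978]
scene 0.019 [212.23142439 485.94428976]
scene 0.073 [209.59234342 417.47022887]
scene 0.12 [207.23022629 356.10926388]
scene 0.2 [203.06345254 247.69935283]
top 0 [184.78322027 251.45600076]
top 0.019 [183.22420782 247.94291239]
top 0.073 [178.48417285 237.26126417]
top 0.12 [173.94161873 227.02403936]
top 0.2 [165.14161412 207.19043862]
```

View pics/c3.png

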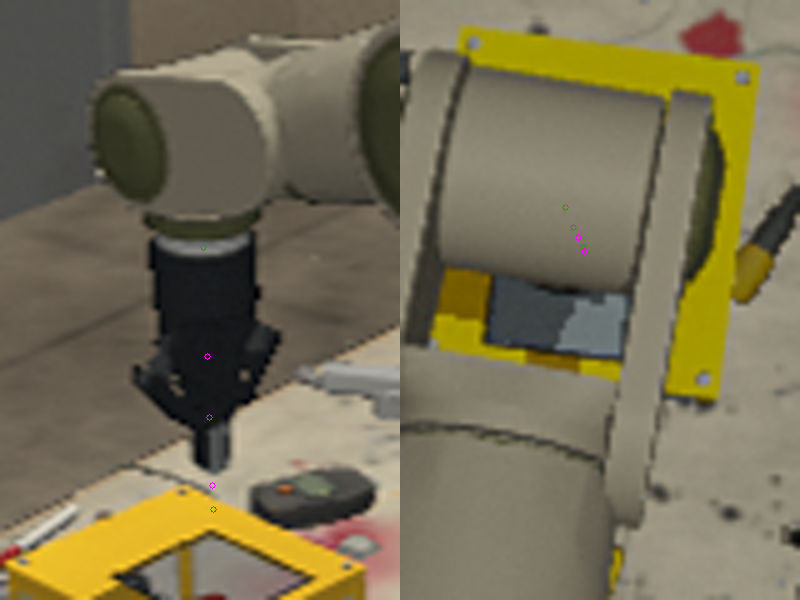

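In the crop, the shut fingertip ends at about (212,470), but the reported TCP projects to (213,510). The wrist in the top view lines up with the reported x and y. So the tip seems about 30 mm higher than reported, and I'll go down in stages, watching force and picture.

Emit:
{"name": "send_rows", "arguments": {"commands": [[[0,0,0],[0,-0.13,0.6],-1],[[0,0,0],[0,0,0.6],-1],[[0,0,0],[0,0,0],-1],[[0,0,0],[0,0,0],-1],[[0,0,0],[0,0,0],-1]]}}

```text
time: 3.47
ee_pos: [0.5415, 0.0411, 0.1738]
tool_rot: [3.136, -0.191, 0.003]
contact_force: [-0.9, 0.4, 0.3]
grip_width: -0.0003
grasp_force: 0.0
```

```bash
cat > v.py <<'E'
from h import *
import sys
s=sensors.get_state(); f=optics.grab_frame('scene'); n,u,v=sys.argv[1],int(sys.argv[2]),int(sys.argv[3])
a=cv2.resize(f['frame'][v:v+75,u:u+100,::-1],None,fx=8,fy=8,interpolation=cv2.INTER_CUBIC)
cv2.imwrite(f'pics/{n}.png',a)
for d in(0,.03): print((proj(f,s['ee_pos']+[0,0,d])-[u,v]+.5)*8)
print(s['ee_pos'],s['tool_rot'],s['contact_force'],s['time'])
E
python3 v.py c4 255 150
```

```text
[376.09978991 328.21450533]
[373.76961727 269.56083024]
[0.54145091 0.04112377 0.17383182] [ 3.13565147e+00 -1.90596702e-01  2.56997372e-03] [-0.93658977  0.40285669  0.26170939] 3.4667
```

View pics/c4.png

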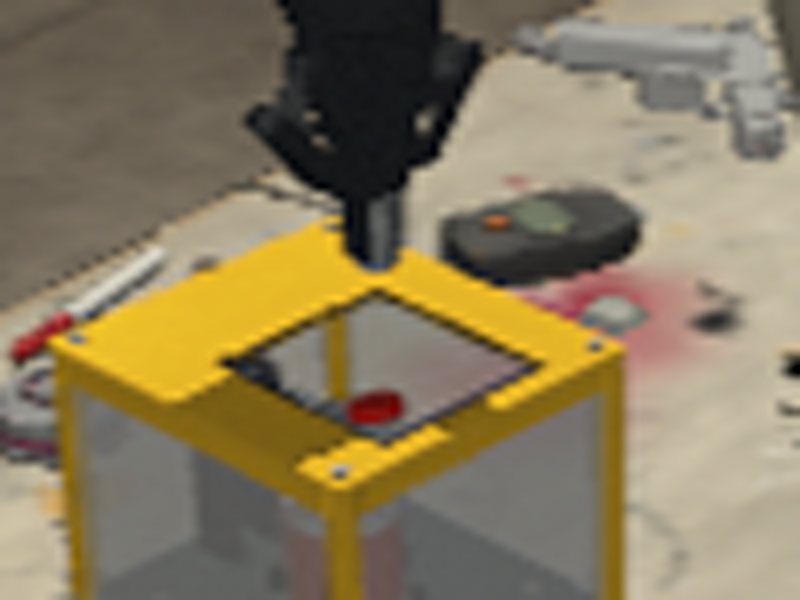

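The tip is at (375,268), again 30 mm above the reported height, and the knob is at (376,408). So the true tip height is about reported z + 0.030. Going down further.

Emit:
{"name": "send_rows", "arguments": {"commands": [[[0,0,0],[0,0,0.5],-1],[[0,0,0],[0,0,0.5],-1],[[0,0,0],[0,0,0.4],-1],[[0,0,0],[0,0,0],-1],[[0,0,0],[0,0,0],-1]]}}

```text
time: 3.93
ee_pos: [0.5412, 0.0413, 0.1314]
tool_rot: [3.136, -0.19, 0.001]
contact_force: [0.4, -1.2, 0.9]
grip_width: -0.0
grasp_force: 0.0
```

```bash
python3 v.py c5 255 150
```

```text
[379.50729992 409.81948037]
[377.23122908 352.54744374]
[0.54123874 0.0412507  0.13135886] [ 3.13579151e+00 -1.90483041e-01  8.89461496e-04] [ 0.44414127 -1.22246348  0.89784529] 3.9333
```

View pics/c5.png

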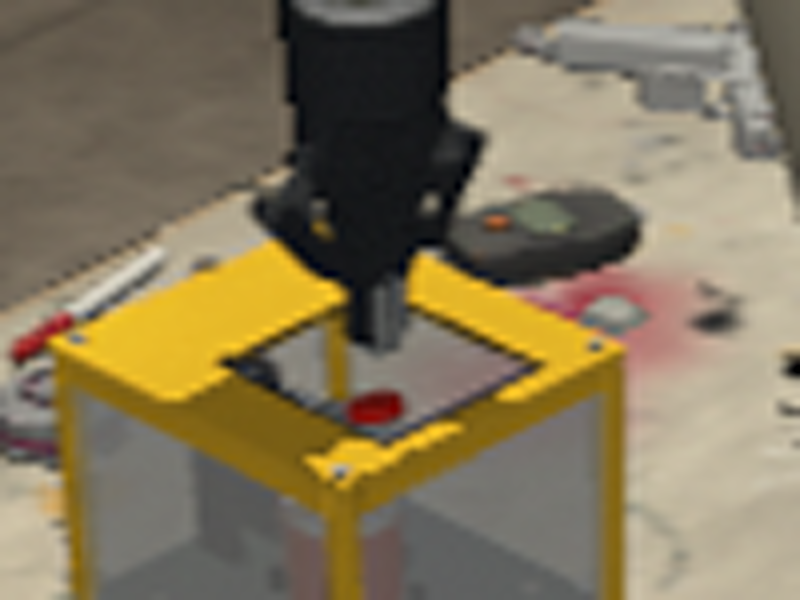

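The tip is now at (380,350), over the window centre, with no contact. I'll keep going down slowly and watch the force.

Emit:
{"name": "send_rows", "arguments": {"commands": [[[0,0,0],[0,0,0.2],-1],[[0,0,0],[0,0,0.2],-1],[[0,0,0],[0,0,0.2],-1],[[0,0,0],[0,0,0.2],-1],[[0,0,0],[0,0,0],-1]]}}

```text
time: 4.4
ee_pos: [0.5405, 0.0414, 0.1054]
tool_rot: [-3.136, 0.19, 0.003]
contact_force: [0.1, -0.3, -0.2]
grip_width: -0.0001
grasp_force: 0.0
```

Emit:
{"name": "send_rows", "arguments": {"commands": [[[0,0,0],[0,0,0.1],-1],[[0,0,0],[0,0,0.1],-1],[[0,0,0],[0,0,0],-1]]}}

```text
time: 4.65
ee_pos: [0.5408, 0.0414, 0.1003]
tool_rot: [-3.136, 0.19, 0.0]
contact_force: [-0.3, 0.1, 1.1]
grip_width: -0.0001
grasp_force: 0.3
```

Emit:
{"name": "send_rows", "arguments": {"commands": [[[0,0,0],[0,0,0.1],-1],[[0,0,0],[0,0,0.1],-1]]}}

```text
time: 4.82
ee_pos: [0.541, 0.0414, 0.0947]
tool_rot: [3.136, -0.19, 0.0]
contact_force: [-1.7, 0.6, 5.1]
grip_width: -0.0002
grasp_force: 1.9
```

Emit:
{"name": "send_rows", "arguments": {"commands": [[[0,0,0],[0,0,0.1],-1],[[0,0,0],[0,0,0.1],-1]]}}

```text
time: 4.98
ee_pos: [0.5408, 0.0414, 0.0883]
tool_rot: [-3.136, 0.19, 0.001]
contact_force: [-1.9, 0.6, 3.9]
grip_width: 0.0
grasp_force: 2.0
```

Contact is about 4–5 N, which matches the lever's stiffness. I'll continue to the stop.

Emit:
{"name": "send_rows", "arguments": {"commands": [[[0,0,0],[0,0,0.1],-1],[[0,0,0],[0,0,0.1],-1],[[0,0,0],[0,0,0],-1]]}}

```text
time: 5.23
ee_pos: [0.5408, 0.0414, 0.0818]
tool_rot: [-3.136, 0.19, 0.001]
contact_force: [-0.6, 0.3, -0.3]
grip_width: -0.0001
grasp_force: 0.0
```

Emit:
{"name": "send_rows", "arguments": {"commands": [[[0,0,0],[0,0,0.1],-1],[[0,0,0],[0,0,0],-1]]}}

```text
time: 5.4
ee_pos: [0.5412, 0.0413, 0.0802]
tool_rot: [3.136, -0.19, 0.001]
contact_force: [-3.0, 0.2, 6.2]
grip_width: -0.0001
grasp_force: 3.3
```

Emit:
{"name": "send_rows", "arguments": {"commands": [[[0,0,0],[0,0,0.1],-1],[[0,0,0],[0,0,0],-1]]}}

```text
time: 5.57
ee_pos: [0.5413, 0.0413, 0.0797]
tool_rot: [3.135, -0.19, 0.003]
contact_force: [-13.9, 0.2, 30.1]
grip_width: -0.0001
grasp_force: 15.1
```

The force jumped to 30 N at reported z 0.0797 (true tip about 0.110), so the lever is at its stop. I'll back straight out.

Emit:
{"name": "send_rows", "arguments": {"commands": [[[0,0,0],[0,0,-0.3],-1],[[0,0,0],[0,0,-0.8],-1],[[0,0,0],[0,0,-0.8],-1],[[0,0,0],[0,0,-0.8],-1],[[0,0,0],[0,0,-0.8],-1]]}}

```text
time: 5.98
ee_pos: [0.541, 0.0413, 0.1824]
tool_rot: [-3.136, 0.19, -0.0]
contact_force: [-0.3, -0.4, 0.2]
grip_width: 0.0002
grasp_force: 0.0
```

Emit:
{"name": "send_rows", "arguments": {"commands": [[[0,0,0],[0,0,-0.5],-1],[[0,0,0],[0,0,0],-1],[[0,0,0],[0,0,0],-1]]}}

```text
time: 6.23
ee_pos: [0.5412, 0.0413, 0.1963]
tool_rot: [3.136, -0.19, 0.001]
contact_force: [-0.1, -0.3, -0.9]
grip_width: -0.0001
grasp_force: 0.0
```

```bash
python3 v.py c6 255 150
python3 - <<'E'
from h import *
f=optics.grab_frame('scene')
for X in([.5384,.0417,.112],[.5455,.0405,.138]): print((proj(f,X)-[255,150]+.5)*8)
E
```

```text
[374.55695057 284.62120745]
[372.19940373 225.20744163]
[0.5411882  0.04129203 0.19632824] [ 3.13577795e+00 -1.90415325e-01  1.41658260e-03] [-0.10227853 -0.27009129 -0.88367759] 6.2333
[385.00538273 448.48233865]
[373.0115901  393.90159617]
```

View pics/c6.png

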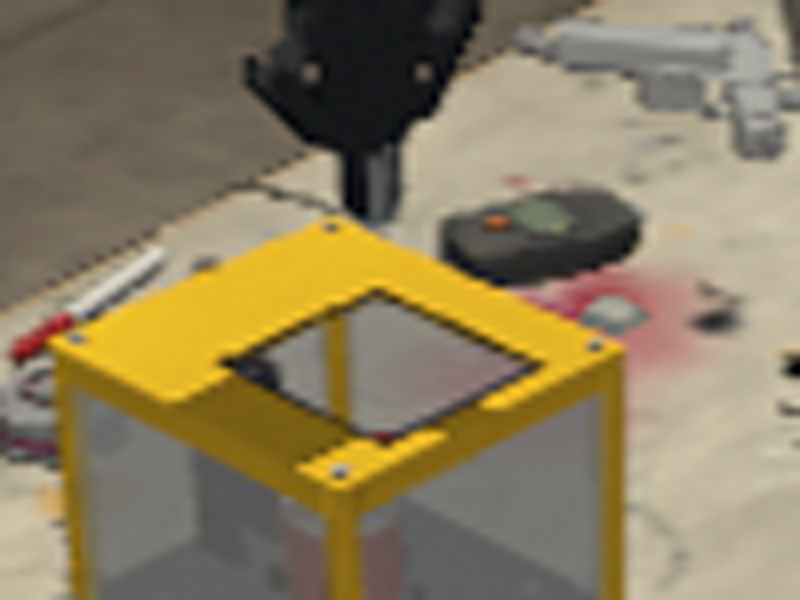

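The knob has dropped to about (385,437), just under the window edge, where the fully-down position should appear. Next I'll move to the button.

Emit:
{"name": "send_rows", "arguments": {"commands": [[[0,0,0],[-0.13,0.95,0],-1],[[0,0,0],[-0.13,0.95,0],-1],[[0,0,0],[-0.13,0.95,0],-1],[[0,0,0],[-0.13,0.95,0],-1],[[0,0,0],[-0.13,0.95,0],-1]]}}

```text
time: 6.75
ee_pos: [0.5034, -0.0988, 0.1952]
tool_rot: [-3.135, 0.19, 0.003]
contact_force: [1.1, -0.3, 0.2]
grip_width: 0.0001
grasp_force: 0.0
```

Emit:
{"name": "send_rows", "arguments": {"commands": [[[0,0,0],[-0.13,0.95,0],-1],[[0,0,0],[-0.13,0.95,0],-1],[[0,0,0],[-0.13,0.95,0],-1],[[0,0,0],[-0.13,0.95,0],-1],[[0,0,0],[-0.13,0.95,0],-1]]}}

```text
time: 7.17
ee_pos: [0.4668, -0.2379, 0.1952]
tool_rot: [-3.135, 0.191, 0.003]
contact_force: [-0.1, -0.0, -0.0]
grip_width: -0.0001
grasp_force: 0.0
```

Emit:
{"name": "send_rows", "arguments": {"commands": [[[0,0,0],[-0.13,0.95,0],-1],[[0,0,0],[-0.13,0.95,0],-1],[[0,0,0],[0,0,0],-1],[[0,0,0],[0,0,0],-1]]}}

```text
time: 7.5
ee_pos: [0.4524, -0.293, 0.1951]
tool_rot: [-3.134, 0.194, 0.003]
contact_force: [-0.1, 0.3, 0.0]
grip_width: -0.0003
grasp_force: 0.0
```

Run:
```python
from h import *
s=sensors.get_state()
def crop(n,u,v,w,h,k):
    f=optics.grab_frame(n); a=cv2.resize(f['frame'][v:v+h,u:u+w,::-1],None,fx=k,fy=k,interpolation=cv2.INTER_CUBIC)
    for X in(s['ee_pos'],s['ee_pos']+[0,0,.03],[.4545,-.2917,.063]): print(n,(proj(f,X)-[u,v]+.5)*k)
    return a
print(s['ee_pos'],s['tool_rot'])
cv2.imwrite('pics/c7.png',np.hstack([crop('scene',350,100,80,120,5),crop('top',350,170,80,120,5)]))
```

```text
[ 0.45240899 -0.29303593  0.19505971] [-3.13380685e+00  1.93788699e-01  2.88117032e-03]
scene [114.15910227 306.12817665]
scene [115.57392063 271.68234267]
scene [105.16002073 451.58925619]
top [290.18827205 269.55387172]
top [303.49396585 268.58985344]
top [237.00021361 269.90752955]
```

View pics/c7.png

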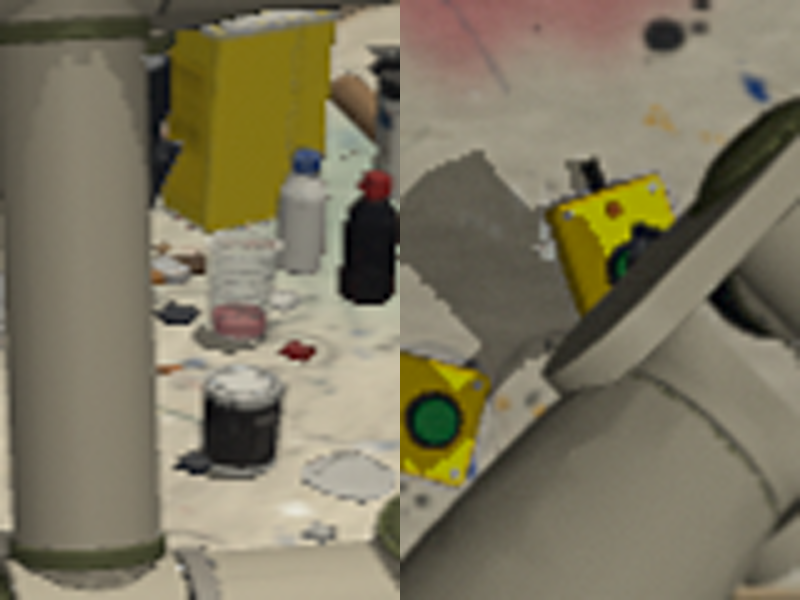

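The scene view is blocked by the arm. The top view shows the target box undisturbed, with its green button at about (630,265) partly hidden under the wrist, where it was predicted. I'll go down with force feedback.

Emit:
{"name": "send_rows", "arguments": {"commands": [[[0,0,0],[0.07,-0.04,0.8],-1],[[0,0,0],[0,0,0.9],-1],[[0,0,0],[0,0,0.9],-1],[[0,0,0],[0,0,0.9],-1],[[0,0,0],[0,0,0.5],-1]]}}

```text
time: 8.02
ee_pos: [0.4548, -0.2892, 0.0736]
tool_rot: [-3.133, 0.188, 0.005]
contact_force: [-0.4, 0.2, -0.2]
grip_width: -0.0002
grasp_force: 0.0
```

Emit:
{"name": "send_rows", "arguments": {"commands": [[[0,0,0],[0,0,0.2],-1],[[0,0,0],[0,0,0.2],-1],[[0,0,0],[0,0,0.2],-1],[[0,0,0],[0,0,0.2],-1],[[0,0,0],[0,0,0],-1]]}}

```text
time: 8.43
ee_pos: [0.4553, -0.2912, 0.0521]
tool_rot: [-3.135, 0.19, 0.001]
contact_force: [0.3, 0.3, -0.3]
grip_width: -0.0003
grasp_force: 0.0
```

No contact at 0.052, so the offset holds here too. Continuing in small steps.

Emit:
{"name": "send_rows", "arguments": {"commands": [[[0,0,0],[0,0,0.2],-1],[[0,0,0],[0,0,0.2],-1],[[0,0,0],[0,0,0],-1]]}}

```text
time: 8.68
ee_pos: [0.4549, -0.2912, 0.0396]
tool_rot: [-3.135, 0.19, 0.002]
contact_force: [-0.1, -0.3, -0.8]
grip_width: -0.0002
grasp_force: 0.0
```

Emit:
{"name": "send_rows", "arguments": {"commands": [[[0,0,0],[0,0,0.1],-1],[[0,0,0],[0,0,0],-1]]}}

```text
time: 8.85
ee_pos: [0.4553, -0.2915, 0.0373]
tool_rot: [-3.136, 0.19, 0.001]
contact_force: [-0.2, -0.6, 0.4]
grip_width: -0.0001
grasp_force: 0.0
```

Emit:
{"name": "send_rows", "arguments": {"commands": [[[0,0,0],[0,0,0.1],-1],[[0,0,0],[0,0,0],-1]]}}

```text
time: 9.02
ee_pos: [0.4553, -0.2915, 0.0343]
tool_rot: [-3.136, 0.19, 0.0]
contact_force: [0.3, 0.3, 0.5]
grip_width: -0.0
grasp_force: 0.0
```

Emit:
{"name": "send_rows", "arguments": {"commands": [[[0,0,0],[0,0,0.1],-1],[[0,0,0],[0,0,0],-1]]}}

```text
time: 9.18
ee_pos: [0.4554, -0.2916, 0.0313]
tool_rot: [3.136, -0.19, 0.0]
contact_force: [-0.2, -0.6, 0.9]
grip_width: -0.0
grasp_force: 0.8
```

Emit:
{"name": "send_rows", "arguments": {"commands": [[[0,0,0],[0,0,0.1],-1],[[0,0,0],[0,0,0],-1]]}}

```text
time: 9.35
ee_pos: [0.4555, -0.2917, 0.0285]
tool_rot: [3.135, -0.19, 0.001]
contact_force: [-0.6, 0.3, 4.5]
grip_width: -0.0001
grasp_force: 1.7
```

Emit:
{"name": "send_rows", "arguments": {"commands": [[[0,0,0],[0,0,0.07],-1],[[0,0,0],[0,0,0],-1]]}}

```text
time: 9.52
ee_pos: [0.4555, -0.2917, 0.0265]
tool_rot: [3.135, -0.19, 0.001]
contact_force: [-0.3, 0.4, 5.1]
grip_width: 0.0001
grasp_force: 2.3
```

Force is 5.1 N, close to fully in. A little more to reach the stop.

Emit:
{"name": "send_rows", "arguments": {"commands": [[[0,0,0],[0,0,0.05],-1],[[0,0,0],[0,0,0],-1]]}}

```text
time: 9.68
ee_pos: [0.4555, -0.2917, 0.0254]
tool_rot: [3.135, -0.19, 0.001]
contact_force: [-0.4, 0.7, 4.5]
grip_width: -0.0001
grasp_force: 2.6
```

Emit:
{"name": "send_rows", "arguments": {"commands": [[[0,0,0],[0,0,0.03],-1],[[0,0,0],[0,0,0],-1]]}}

```text
time: 9.85
ee_pos: [0.4556, -0.2918, 0.0252]
tool_rot: [3.135, -0.19, 0.001]
contact_force: [-3.3, 2.8, 13.2]
grip_width: 0.0002
grasp_force: 6.7
```

The force rose to 13 N with z held at 0.025, so the button is fully in. Releasing straight up.

Emit:
{"name": "send_rows", "arguments": {"commands": [[[0,0,0],[0,0,-0.2],-1],[[0,0,0],[0,0,-0.7],-1],[[0,0,0],[0,0,-0.9],-1],[[0,0,0],[0,0,-0.9],-1],[[0,0,0],[0,0,-0.9],-1]]}}

```text
time: 10.27
ee_pos: [0.455, -0.2912, 0.1329]
tool_rot: [-3.135, 0.19, 0.001]
contact_force: [-0.1, 0.2, -0.1]
grip_width: 0.0001
grasp_force: 0.0
```

Emit:
{"name": "send_rows", "arguments": {"commands": [[[0,0,0],[-0.5,0.8,-0.9],-1],[[0,0,0],[-0.5,0.8,-0.9],-1],[[0,0,0],[-0.5,0.8,0],-1],[[0,0,0],[-0.5,0.8,0],-1],[[0,0,0],[0,0,0],-1]]}}

```text
time: 10.68
ee_pos: [0.3816, -0.3826, 0.1859]
tool_rot: [3.135, -0.196, -0.001]
contact_force: [-1.2, -0.7, 0.2]
grip_width: 0.0001
grasp_force: 0.0
```

Run:
```python
from h import *
f=grab('top'); a=f['frame'][140:275,250:430,::-1]
cv2.imwrite('pics/c8.png',cv2.resize(a,None,fx=4.4,fy=4.4,interpolation=cv2.INTER_CUBIC)); print(sensors.get_state()['contact_force'])
```

```text
[-0.56486126  0.33449372  0.66527027]
```

View pics/c8.png

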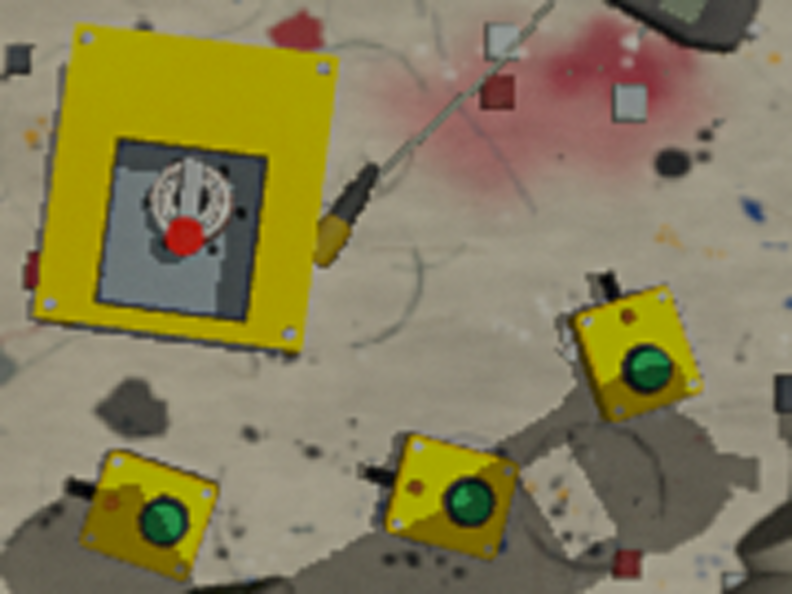

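The box hasn't moved: its corners and the button at (648,369) are where they were. The knob has gone from (184,226) to (184,237). I'll check that against the fully-down projection.

Run:
```python
from h import *
f=optics.grab_frame('top'); ex=np.array([.9926,-.121,0])
o=np.array([.5682,.0377,0]); 
for a in(0,.2,.23,.26):
    # knob top in lever plane: pivot x .082?, radius to knob top
    r=np.array([-.105,.038]); c,s=np.cos(a),np.sin(a); q=[c*r[0]-s*r[1],s*r[0]+c*r[1]]
    X=o+ex*(-.023+.105+q[0])+[0,0,.1+q[1]]
    print(a,X,(proj(f,X)-[250,140]+.5)*4.4)
g=cv2.imread('pics/top_0.05.png')
def red(im): 
    im=im[175:205,275:305].astype(float); m=np.clip(im[:,:,0]-im[:,:,1]-80,0,None); m[m<20]=0; y,x=np.mgrid[175:205,275:305]; return (np.array([(m*x).sum(),(m*y).sum()])/m.sum()-[250,140]+.5)*4.4
m=lambda im: red(np.where((im[:,:,1:2]>90),0,im))
print(m(g[:,:,::-1]),m(f['frame']))
```

```text
0 [0.5453702 0.040483  0.138    ] [184.06660173 224.89520253]
0.2 [0.53995415 0.04114323 0.11638225] [184.36585342 235.83125437]
0.23 [0.53951573 0.04119667 0.11306168] [184.49256757 236.91115396]
0.26 [0.53917637 0.04123804 0.10972936] [184.63986315 237.84465861]
[184.45496403 226.33536691] [184.9012771  236.96032076]
```

A hard stop at 30 N, far above the lever's 4–5 N stiffness, together with the knob's new position, puts the lever fully down. The button was bottomed and released, so I'm handing in.

```bash
python3 -c "
from rig import manip; print(manip.close_job())"
```

```text
the job is handed in; nothing more can be done
None
```

I pushed the clamp lever down to its hard stop through the window with no sign of touching the guard, then pressed the farthest start box's green button fully in and let it go; the job is handed in, but the hand-in gave no verdict.

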